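# Set the stroke stop of a bench lever press to a setting block

### The job

Set the stroke stop of the bench lever press to the steel setting block lying beneath it: take the T-handle key with the square socket from the stand, fit it right down over the stop screw's square head and turn it clockwise until the block, slid a little by its free end, just drags under the screw (a pull of 3.5 to 8 newtons). Never run the screw down hard on the block. Leave the block nipped beneath the screw and the key standing on the screw's head ready for the locknut to be tightened, and do not disturb the other things on the bench.

Things in the scene. Friction and masses are not known exactly. Their poses are not given: they have to be found in the camera images.
- press: Bench lever press, fixed: green base plate, flat top at z = 22 mm, x -88 to 70, y -230 to 70 mm. Origin on the bench below the stop screw's axis; y along the lever to its handle, z up. Lever 28 mm wide, top 110 mm high; pivot cheeks at y = -190, top 128 mm; screw's boss 42 mm across, top 116 mm; handle 30 mm thick, at 98 mm, ends y = 235. A con rod with bush lies under its plunger, y = -110, x to 160.
- stop_screw: Stop screw: upright, 15 mm thick, through the boss of the lever. Origin at its domed lower tip, z up. Clockwise from above lowers it 8 mm a turn (1.27 mm per rad); it stays where it is left (0.06 N m). Starts 1.5 to 3.2 mm above the block. A spring holds the lever down: on meeting the block the tip nips it with about 3 N (the key on it), each further rad adds about 15 N. Over 40 N is run down hard.
- screw_head (a point): Top of the stop screw, on its axis, 108.5 mm above its tip. The steel head is square, 14 mm across flats and 18.5 mm high, its top 6 mm bevelled to 8 mm across. This point's x and y axes are square to its flats. Below the head, 19.5 to 29.5 mm below this point, is a loose hexagon locknut that turns with the screw.
- setting_block: Ground steel setting block: bar 190 mm long (x), 20 mm wide (y), 16 mm high (z), 0.45 kg, dimples in its sides. Origin at the centre of its underside. Lies loose on the base plate under the screw, across the lever. Free, 1 to 3 N slides it; nipped by N newtons, about 0.35 x (4.4 + 2 N), a sixth more or less (plus 0.35 x any load put down on it). The right drag is 3.5 to 8 N.
- block_end (a point): Where to grip (or just behind it, push) the setting block's free end across its 20 mm width: on its centre line at mid height, 20 mm from its -x end, beyond the base plate on the robot's side, about 110 mm from the screw. x along the block (towards the screw), z up. 30 mm above the bench, nothing beneath it.
- square_key: T-handle key with square socket, 0.22 kg: steel barrel 27 mm thick, 28 mm long, 12 mm shank, black cross bar. Origin at the centre of the socket's mouth (lower end), z up. Socket 15.2 mm square, square with the bar, 18.5 mm deep: 0.6 mm play a side on the head, 0.08 rad each way. Fully down, the origin is 90 mm above the screw's tip. Starts upright in the stand, origin 7 mm above the bench.
- key_bar (a point): Middle of the square key's cross bar, 100 mm above the key's origin: the bar is 70 mm long (along x), 16 mm thick (y) and 20 mm high, black plastic with flat sides. Grip it across its thickness from above; the shank hangs below its middle.
- key_stand: Wooden stand on the bench, fixed: block 60 x 150 mm, 45 mm high, with two holes 38 mm deep. Origin at the centre of its underside. The square key stands in the wide hole at y = 40 mm (29 mm wide), the slim key in the narrow one at y = -45 mm.
- slim_key: Bystander: slimmer T-handle key, 10 mm hexagon shank without a barrel, bar 60 mm long, standing in the stand's narrow hole. Origin at its lower tip.
- spanner: Bystander: combination spanner 180 mm long lying on the bench. Origin under its middle.
- spare_bush: Bystander: bronze bush, a tube 26 mm across and 26 mm high standing on the bench. Origin at the centre of its underside.
- oil_bottle: Bystander: white bottle with a red cap, 54 mm across, 130 mm high, standing on the bench. Origin at the centre of its underside.
There are look-alikes about, which are no part of the job. What is shaped like the setting_block but green or orange is not meant.

How it is judged:
By the outcome, as a careful person would: the job done as asked, in the order asked, and still so for the second after the job is handed in, with the robot touching nothing.
It also fails if it takes over 64 s, if anything falls off the work surface, if the arm or the gripper's body presses on something with over 40 N, if the wrist force passes 120 N, or if a joint passes its speed limit or range.

### The arm

A 6-joint arm with a two-finger parallel gripper is mounted at the origin on the work surface. World frame = base frame: x ahead of the robot, y to its left, z up, the work surface at z = 0. Lengths are in mm, angles in degrees, forces in N, time in s.
With the tool pointing down it reaches from about 225 to 725 mm from the base axis. Payload 3.1 kg.
Tool frame: the origin (TCP) lies midway between the tips of the shut fingers; the grasp point (between the pads) lies 19 mm behind it; z points along the fingers, x is the direction in which the jaws open and shut, and the axes are right-handed (so a half turn about z gives the same grasp; the last joint's range is limited). The gripper opens to 85 mm and grips with 20 to 120 N. Pads are 22 mm wide; open, the fingers measure 114 mm over their backs; the gripper's body (76 mm by 85 mm) begins 54 mm behind the grasp point. The pads swing forward as they close: fully open they stand 13 mm farther back than shut.
Start: joints at [-77.051, 2.75, 5.684, 92.934, 0, 82.678], TCP at [181.879, -492.481, 231.312] pointing down, gripper open.
Joint ranges: [-166.93, 166.93], [-56.73, 111.36], [-69.38, 81.34], [-121.58, 131.49], [-85.45, 84.26], [-180, 180]. Speed limits (degrees/s): [159.86, 159.86, 180, 180, 180, 180].

### API

Orientations are given as a 3x3 rotation matrix whose columns are the frame's x, y, z axes.
In Python, from station import * gives the robot as it stands.
- The arm moves only by the shell command python3 -m handwheel 'ROWS' [OPENING]. ROWS is JSON, a list of rows, each an object with "xyz": the shift along the tool's x, y, z in cm, a list of three; "spin": the turn about the tool's z in degrees. A call has 1 to 20 rows; each row shifts and turns the commanded pose from where the row before left it, along the tool's axes as they then stand; what a row does not reach is not made up. A row lasts 1/10 s, in which the tool goes at most 50 mm and 8.59 degrees, less where a joint would pass 70% of its speed; a pose out of reach is approached as far as the arm can. A call is refused whole if a number of a shift passes 5 or a number of a turn 8.59, either way. A call with a gripper value outside its range is refused whole. OPENING is the opening, from 0 (shut) to 1 (fully open), set as the call begins (- or left out, the last holds). The fingers move at their own pace and stop on an object; the grip force is fixed at half the most. Time passes only in rows, so rows that do not move let the fingers close. It gives the time, the measured TCP pose, the force and the opening at its end, in the units of the state.
- get_obs(): the state, without advancing time (a new reading comes with each control period).
- get_image(name): name is "scene" or "top" or "wrist"; returns (picture, depth): 420x560x3 uint8, red, green, blue; 420x560 float32, mm along the optical axis (not along the pixel's ray), 0 where there is no reading.
- get_calibration(name): a dict with "camera_matrix" (3x3 intrinsics, pixels), "T" (4x4, takes a point from camera to world coordinates); the wrist camera has in their place "tool_from_camera" (4x4, takes a point from camera to tool coordinates, whose origin is the TCP and whose axes are the tool frame's). Camera axes: x right, y down, z forward; pixel columns grow to the right and rows downward; lengths in mm; the calibration is good to about 2 mm. The wrist camera is an equidistant fisheye: a pixel r from the principal point sees the ray r / f radians off the axis. A picture is of the moment at which its call begins: read the wrist's pose just before it. get_calibration takes no time and is no camera call.
- close_job(): hands the job in, once; it reports no verdict.
The state is a dict: "t": time; "joint_positions": joint angles; "joint_vel": joint speeds; "joint_torque": joint torques, N m; "eef_pos": TCP position; "orientation": TCP orientation; "wrist_force": force on the tool from outside, world axes, zero at the start; "moment": the same for the moment, N m; "width": opening from 0.0 (shut) to 1.0 (fully open).
Only numpy, scipy, OpenCV 4.12 (cv2) and the standard library are available. Lean on these libraries where they do the work, as an engineer would, in place of code of your own. Each camera call takes 0.05 s, during which the arm holds its last target.

## Working session

There is one attempt and no reset: what is moved stays moved. The work goes in short steps, Python scripts to look and compute and a shell command to move; the robot and the scene stay as the last step left them, time stands still between calls to the robot, and variables do not carry over. Pictures are saved under pics/ and viewed, and the job is handed in when it is done.

```bash
ls; mkdir -p pics; cat > h.py <<'E'
import numpy as np, cv2
from station import *
def save(name,fn,crop=None,scale=1):
    p,d=get_image(name); np.savez('pics/'+fn+'.npz',p=p,d=d)
    q=p
    cv2.imwrite('pics/'+fn+'.png',q[:,:,::-1])
    return p,d
def crop(fn,c0,r0,c1,r1,s,out):
    p=np.load('pics/'+fn+'.npz')['p'][r0:r1,c0:c1]
    cv2.imwrite('pics/'+out+'.png',cv2.resize(p,None,fx=s,fy=s,interpolation=cv2.INTER_CUBIC)[:,:,::-1])
def world(name,fn,u,v,z=None):
    d=np.load('pics/'+fn+'.npz')['d']; c=get_calibration(name); K=c['camera_matrix'];T=np.array(c['T'])
    r=np.linalg.inv(K)@np.array([u,v,1.])
    if z is None: pc=r*d[int(round(v)),int(round(u))]
    else:
        rw=T[:3,:3]@r; k=(z-T[2,3])/rw[2]; return T[:3,3]+k*rw
    return (T@np.r_[pc,1])[:3]
E
python3 - <<'E'
from h import *
save('top','top1');save('scene','sc1')
o=get_obs();print(o)
for n in('top','scene','wrist'):print(get_calibration(n))
E
```

```text
pics
{'t': 0.1, 'joint_positions': array([-7.70505597e+01,  2.78958539e+00,  5.59847984e+00,  9.29343855e+01,
       -1.16195012e-03,  8.26775718e+01]), 'joint_vel': array([ 0.09672523, -0.18695591,  0.22910012, -0.03334084,  0.01929051,
        0.04463058]), 'joint_torque': array([ 2.69516779e-03, -3.39850187e+01,  3.20935535e+01,  1.57229678e-02,
       -1.47376177e-04,  1.74772815e-06]), 'eef_pos': array([ 181.75205271, -491.92555284,  230.20727155]), 'orientation': array([[ 3.46474584e-01, -9.38059221e-01, -5.10575284e-04],
       [-9.38056839e-01, -3.46474863e-01,  2.12998404e-03],
       [-2.17495267e-03, -2.59036697e-04, -9.99997601e-01]]), 'wrist_force': array([ 0.48486151,  0.2721137 , -0.19646346]), 'moment': array([ 0.01928032, -0.00737634, -0.01927018]), 'width': 1.0010854619767193}
{'camera_matrix': array([[419.89849536,   0.        , 277.64887574],
       [  0.        , 419.89849536, 209.83188143],
       [  0.        ,   0.        ,   1.        ]]), 'T': array([[ 1.36271134e-02, -9.92243079e-01,  1.23563643e-01,
         3.77110734e+02],
       [-9.99819484e-01, -1.188
[... 580 characters left out ...]
 [ 1.09135646e-02, -7.57815225e-01, -6.52377942e-01,
         1.03184213e+03],
       [ 0.00000000e+00,  0.00000000e+00,  0.00000000e+00,
         1.00000000e+00]])}
{'camera_matrix': array([[325.1922621 ,   0.        , 277.3196685 ],
       [  0.        , 325.1922621 , 204.68189937],
       [  0.        ,   0.        ,   1.        ]]), 'tool_from_camera': array([[ 9.99999734e-01, -5.61427215e-04,  4.66541608e-04,
        -7.01525700e-01],
       [ 3.94052195e-04,  9.53177343e-01,  3.02411636e-01,
        -7.77928980e+01],
       [-6.14479013e-04, -3.02411372e-01,  9.53177310e-01,
        -1.42364724e+02],
       [ 0.00000000e+00,  0.00000000e+00,  0.00000000e+00,
         1.00000000e+00]])}
```

View pics/top1.png

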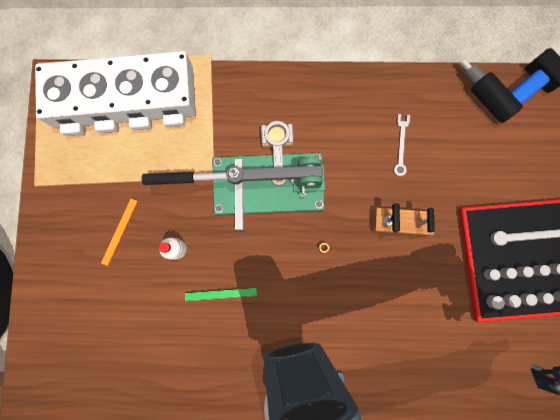

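View pics/sc1.png

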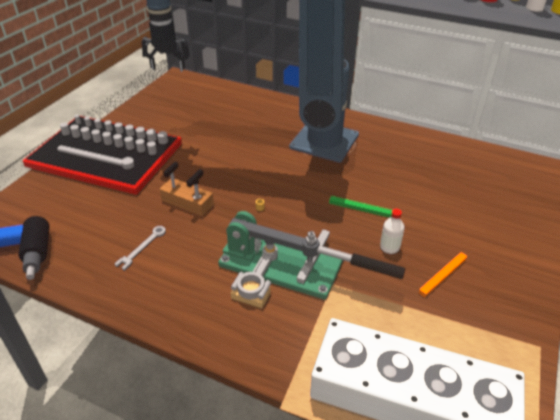

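Candidates for the setting block: the grey bar at (239,193), the green one at (220,295) and the orange one at (120,231). I take the grey one, which lies under the screw. For the key: T-handles at (396,217) and (431,219) in the stand. The crop below should settle which.

```bash
python3 - <<'E'
from h import *
crop('top1',360,185,450,250,8,'c1')
crop('top1',200,140,340,240,5,'c2')
crop('sc1',150,150,290,250,5,'c3')
for u,v in [(396,210),(396,217),(396,224),(431,212),(431,219),(431,226),(385,210),(413,222),(239,193),(239,226),(234,172),(239,162)]:
    print(u,v,world('top','top1',u,v).round(1))
E
```

```text
396 210 [ 507.5 -211.3  119.7]
396 217 [ 490.2 -210.9  119.9]
396 224 [ 473.2 -210.8  119. ]
431 212 [ 503.7 -296.6  119. ]
431 219 [ 486.7 -296.7  117.2]
431 226 [ 469.5 -296.   117.6]
385 210 [ 516.5 -202.2   46.4]
413 222 [ 485.8 -274.6   45.9]
239 193 [558.5 182.8  38.8]
239 226 [470.7 181.1  33.6]
234 172 [592.6 184.8 144.1]
239 162 [642.2 184.6  41.8]
```

View pics/c1.png

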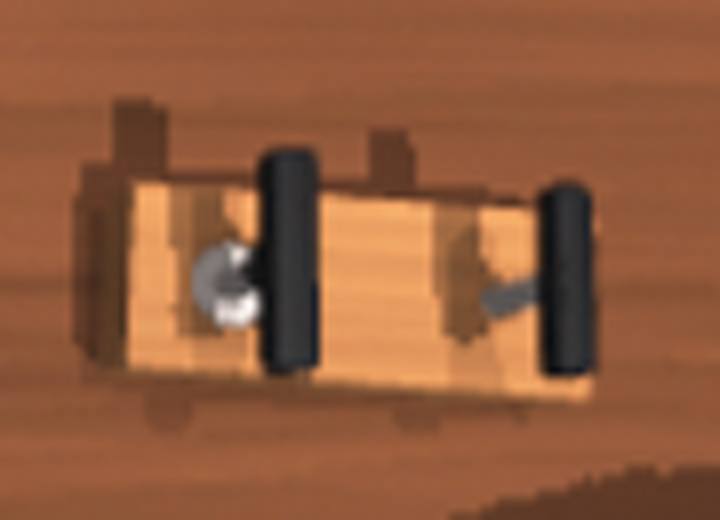

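View pics/c2.png

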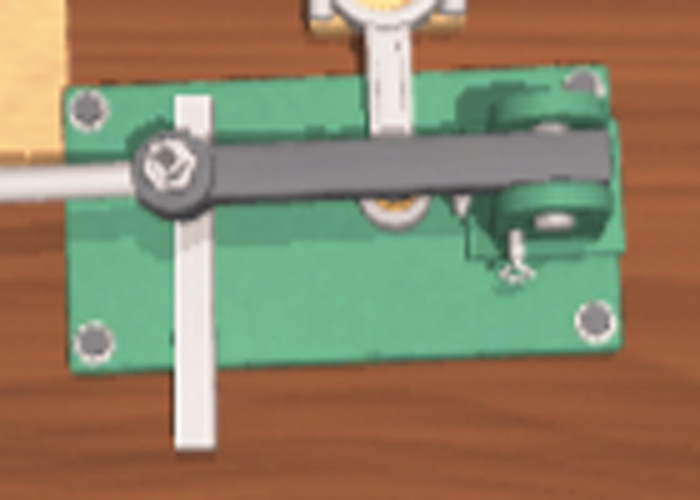

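View pics/c3.png

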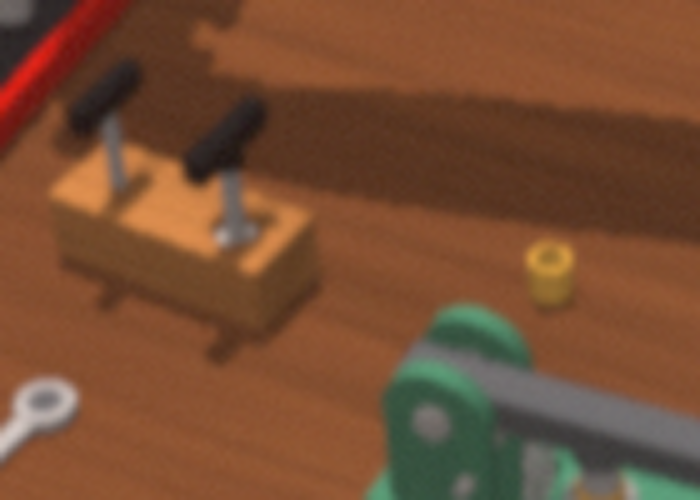

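The left T-handle at (396,217) has the thick steel barrel showing at crop (228,285), so it is the square key. The right one has only a thin shank. I'll move above the key for a close wrist view.

```bash
python3 - <<'E'
from h import *
for u,v in [(396.2,217.6),(396.1,204.5),(396.2,230.5)]: print(world('top','top1',u,v,117).round(1))
E
python3 -m handwheel '[{"xyz":[-1.57,-3.86,0],"spin":0},{"xyz":[-1.57,-3.86,0],"spin":0},{"xyz":[-1.57,-3.86,0],"spin":0},{"xyz":[-1.57,-3.86,0],"spin":0},{"xyz":[-1.57,-3.86,0],"spin":0},{"xyz":[-1.57,-3.86,0],"spin":0},{"xyz":[-1.57,-3.86,0],"spin":0},{"xyz":[-1.57,-3.86,0],"spin":0},{"xyz":[-1.57,-3.86,0],"spin":0},{"xyz":[-1.57,-3.86,0],"spin":0}]' 1
python3 -m handwheel '[{"xyz":[0,0,0],"spin":-8.4},{"xyz":[0,0,0],"spin":-8.4},{"xyz":[0,0,0],"spin":-8.4},{"xyz":[0,0,0],"spin":-8.4},{"xyz":[0,0,0],"spin":-8.4},{"xyz":[0,0,0],"spin":-8.4},{"xyz":[0,0,0],"spin":-8.4},{"xyz":[0,0,0],"spin":-8.4},{"xyz":[0,0,0],"spin":-8.4},{"xyz":[0,0,0],"spin":-8.4},{"xyz":[0,0,0],"spin":-8.4},{"xyz":[0,0,0],"spin":-8.4},{"xyz":[0,0,0],"spin":-8.4},{"xyz":[0,0,0],"spin":-8.4},{"xyz":[0,0,0],"spin":-8.4},{"xyz":[0,0,0],"spin":-8.4},{"xyz":[0,0,0],"spin":-8.4},{"xyz":[0,0,0],"spin":-8.4},{"xyz":[0,0,0],"spin":-8.4},{"xyz":[0,0,0],"spin":0}]'
python3 - <<'E'
from h import *
o=get_obs();print(o['t'],o['eef_pos'].round(2),o['orientation'].round(4),o['joint_positions'].round(1))
save('wrist','w1'); np.savez('pics/w1pose.npz',p=o['eef_pos'],R=o['orientation'])
E
```

```text
[ 489.1 -212.1  117. ]
[ 521.4 -212.6  117. ]
[ 457.5 -211.5  117. ]
t: 1.1
eef_pos: [490.4, -209.9, 230.7]
orientation: [[0.347, -0.938, -0.001], [-0.938, -0.347, 0.0], [-0.001, 0.001, -1.0]]
wrist_force: [0.3, -1.0, 0.2]
width: 1.0
t: 3.1
eef_pos: [489.3, -211.3, 230.6]
orientation: [[0.003, 1.0, -0.001], [1.0, -0.003, 0.001], [0.001, -0.001, -1.0]]
wrist_force: [-0.3, -0.7, 0.6]
width: 0.999
3.1 [ 489.28 -211.31  230.65] [[ 2.5e-03  1.0e+00 -1.1e-03]
 [ 1.0e+00 -2.5e-03  7.0e-04]
 [ 7.0e-04 -1.1e-03 -1.0e+00]] [-30.6   4.    6.9  93.    0.  -30.4]
```

View pics/w1.png

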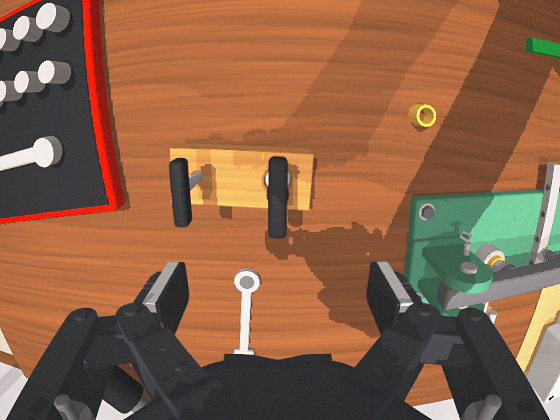

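```bash
cat >> h.py <<'E'
def wray(u,v):
    c=get_calibration('wrist');K=c['camera_matrix'];a=np.array([u-K[0,2],v-K[1,2]]);r=np.hypot(*a);th=r/K[0,0]
    a=a/(r+1e-9); return np.r_[np.sin(th)*a,np.cos(th)],np.array(c['tool_from_camera'])
def wworld(fn,u,v,z=None):
    f=np.load('pics/'+fn+'pose.npz');ray,T=wray(u,v)
    if z is None:
        d=np.load('pics/'+fn+'.npz')['d'][int(round(v)),int(round(u))]; pc=ray/ray[2]*d
        return f['R']@(T[:3,:3]@pc+T[:3,3])+f['p']
    o=f['R']@T[:3,3]+f['p'];w=f['R']@T[:3,:3]@ray
    return o+w*(z-o[2])/w[2]
def wsave(fn):
    o=get_obs();np.savez('pics/'+fn+'pose.npz',p=o['eef_pos'],R=o['orientation']);return save('wrist',fn)
def wproj(fn,P):
    f=np.load('pics/'+fn+'pose.npz');c=get_calibration('wrist');T=np.linalg.inv(c['tool_from_camera']);K=c['camera_matrix']
    q=T[:3,:3]@(f['R'].T@(np.array(P)-f['p']))+T[:3,3]; r=np.hypot(q[0],q[1]);th=np.arctan2(r,q[2]);return K[:2,2]+K[0,0]*th*q[:2]/r
E
python3 - <<'E'
from h import *
print(wproj('w1',[489.1,-212.1,117]))
crop('w1',230,130,330,250,6,'c4')
for u,v in [(278,160),(278,195),(278,230),(300,160)]: print(u,v,wworld('w1',u,v).round(1))
E
```

```text
[275.50310668 199.92449225]
278 160 [ 456.1 -210.   115.6]
278 195 [ 485.1 -210.   116.4]
278 230 [ 516.  -210.1  116.4]
300 160 [ 468.2 -187.4   45.4]
```

View pics/c4.png

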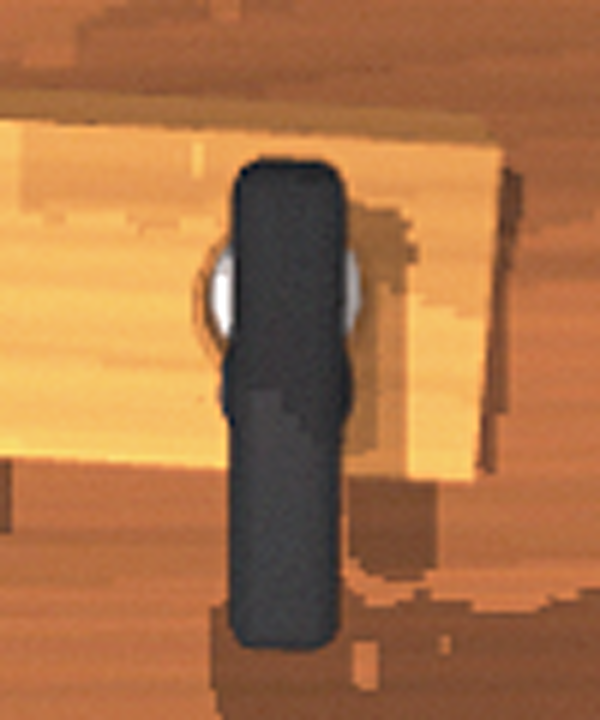

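```bash
python3 - <<'E'
from h import *
a=wworld('w1',278.4,157.2,117);b=wworld('w1',277.6,238,117);print(a,b,(a+b)/2,np.linalg.norm(b-a),np.degrees(np.arctan2(*(b-a)[[1,0]])))
for v in(170,185,215,230):
  p=np.load('pics/w1.npz')['p'][v].sum(1).astype(int); print(v,p[262:295])
E
```

```text
[ 453.60240009 -209.64361153  117.        ] [ 523.17666399 -210.46458218  117.        ] [ 488.38953204 -210.05409685  117.        ] 69.57910742206992 -0.6760541592208095
170 [513 519 511 495 416 360 223 136 149 167 172 169 180 172 179 170 170 168
 172 172 163 173 167 137 123 156 273 281 301 311 298 304 305]
185 [489 454 431 230 337 572 283 144 157 164 169 170 163 168 169 174 160 167
 167 166 171 163 156 137 143 225 320 263 274 307 326 395 404]
215 [368 378 377 368 372 372 176 160 172 168 196 201 206 186 209 184 192 197
 192 179 192 175 158 142 165 307 261 252 250 253 262 258 257]
230 [382 371 378 383 382 263 151 160 176 189 188 184 194 190 194 191 197 195
 187 186 178 167 158 133 176 278 265 260 300 402 404 406 392]
```

```bash
python3 -m handwheel '[{"xyz":[0.13,-0.09,4],"spin":0.5},{"xyz":[0,0,4],"spin":0},{"xyz":[0,0,3.5],"spin":0},{"xyz":[0,0,2],"spin":0},{"xyz":[0,0,0.65],"spin":0},{"xyz":[0,0,0],"spin":0},{"xyz":[0,0,0],"spin":0}]'
python3 -m handwheel '[{"xyz":[0,0,0],"spin":0},{"xyz":[0,0,0],"spin":0},{"xyz":[0,0,0],"spin":0},{"xyz":[0,0,0],"spin":0},{"xyz":[0,0,0],"spin":0},{"xyz":[0,0,0],"spin":0},{"xyz":[0,0,0],"spin":0},{"xyz":[0,0,0],"spin":0}]' 0
python3 - <<'E'
from h import *
wsave('w2')
E
```

```text
t: 3.85
eef_pos: [489.5, -210.7, 91.3]
orientation: [[0.012, 1.0, 0.002], [1.0, -0.012, -0.001], [-0.001, 0.002, -1.0]]
wrist_force: [1.2, 0.4, 0.5]
width: 0.998
t: 4.65
eef_pos: [488.9, -210.5, 90.2]
orientation: [[0.011, 1.0, 0.001], [1.0, -0.011, -0.001], [-0.001, 0.001, -1.0]]
wrist_force: [-0.2, -1.2, 2.3]
width: 0.175
```

View pics/w2.png

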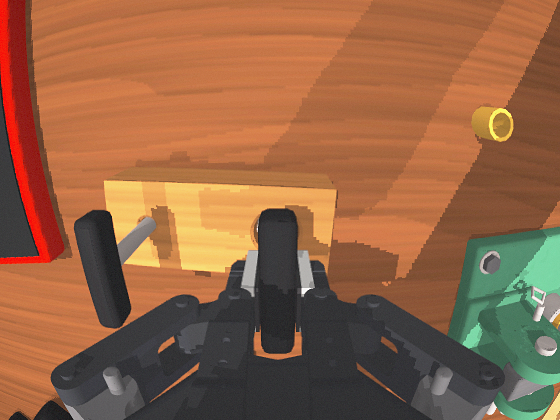

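The key is gripped: bar vertical in the picture around (278,280), pads on both sides, width 14.9 to 16 mm. I'll lift it and carry it past the screw, with the camera over the head.

```bash
python3 -m handwheel '[{"xyz":[0,0,-1],"spin":0},{"xyz":[0,0,-3],"spin":0},{"xyz":[0,0,-4.6],"spin":0},{"xyz":[0,0,-4.9],"spin":0},{"xyz":[0,0,-4.5],"spin":0},{"xyz":[0,0,-0.5],"spin":0}]'
python3 -m handwheel '[{"xyz":[3,0.7,0],"spin":0},{"xyz":[4,0.9,0],"spin":0},{"xyz":[4.3,0.95,0],"spin":0},{"xyz":[4.3,0.95,0],"spin":0},{"xyz":[4.3,0.95,0],"spin":0},{"xyz":[4.3,0.95,0],"spin":0},{"xyz":[4.3,0.95,0],"spin":0},{"xyz":[4.3,0.95,0],"spin":0},{"xyz":[4.3,0.95,0],"spin":0},{"xyz":[4.3,0.95,0],"spin":0},{"xyz":[3.5,0.7,0],"spin":0},{"xyz":[1,0.3,0],"spin":0}]'
python3 -m handwheel '[{"xyz":[0,0,0],"spin":-8.2},{"xyz":[0,0,0],"spin":-8.2},{"xyz":[0,0,0],"spin":-8.2},{"xyz":[0,0,0],"spin":-8.2},{"xyz":[0,0,0],"spin":-8.2},{"xyz":[0,0,0],"spin":-8.2},{"xyz":[0,0,0],"spin":-8.2},{"xyz":[0,0,0],"spin":-8.2},{"xyz":[0,0,0],"spin":-8.2},{"xyz":[0,0,0],"spin":-8.2},{"xyz":[0,0,0],"spin":-8},{"xyz":[0,0,0],"spin":0},{"xyz":[0,0,0],"spin":0}]'
python3 - <<'E'
from h import *
wsave('w3');print(get_obs()['joint_positions'])
crop('w3',180,60,380,210,4,'c5')
E
```

```text
t: 5.3
eef_pos: [490.6, -211.0, 282.2]
orientation: [[0.011, 1.0, 0.01], [1.0, -0.011, -0.005], [-0.005, 0.01, -1.0]]
wrist_force: [0.4, 0.5, -1.9]
width: 0.176
t: 6.5
eef_pos: [594.6, 251.7, 272.1]
orientation: [[0.007, 1.0, -0.005], [1.0, -0.007, 0.001], [0.001, -0.005, -1.0]]
wrist_force: [-0.7, -1.2, -2.4]
width: 0.176
t: 7.8
eef_pos: [595.3, 247.1, 274.0]
orientation: [[-1.0, 0.014, -0.002], [0.014, 1.0, -0.001], [0.002, -0.001, -1.0]]
wrist_force: [0.8, 0.7, -2.6]
width: 0.175
[ 1.65939722e+01  2.31167908e+01  3.45405991e+01  1.01511133e+02
 -2.92960447e-03 -7.26125571e+01]
```

View pics/w3.png

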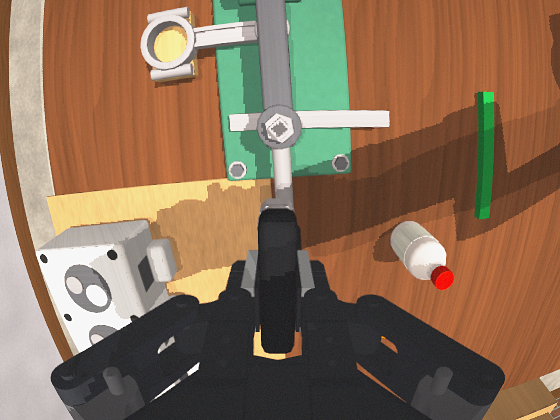

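View pics/c5.png

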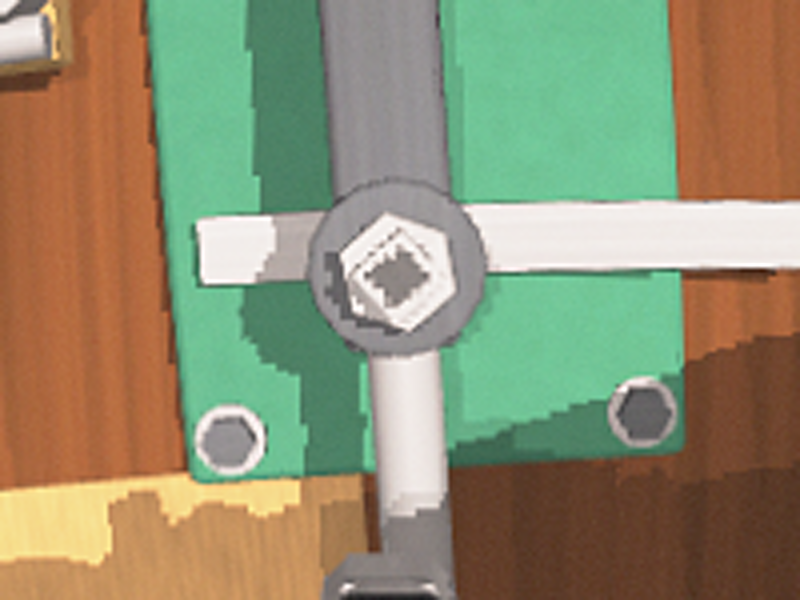

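```bash
python3 - <<'E'
from h import *
crop('w3',258,104,302,148,16,'c6')
D=np.load('pics/w3.npz')['d']
for u,v in [(279,128),(280,127),(278,129),(266,128),(292,120),(240,123),(320,119),(380,119),(330,150)]: print(u,v,wworld('w3',u,v).round(1))
E
```

```text
279 128 [593.1 189.9 141.4]
280 127 [592.2 189.1 141.9]
278 129 [593.9 190.7 143. ]
266 128 [604.4 190.7 128.1]
292 120 [580.9 184.5 115.1]
240 123 [637.7 190.5  36.4]
320 119 [544.9 186.9  37.8]
380 119 [472.  185.2  37.8]
330 150 [530.1 225.8  22.2]
```

View pics/c6.png

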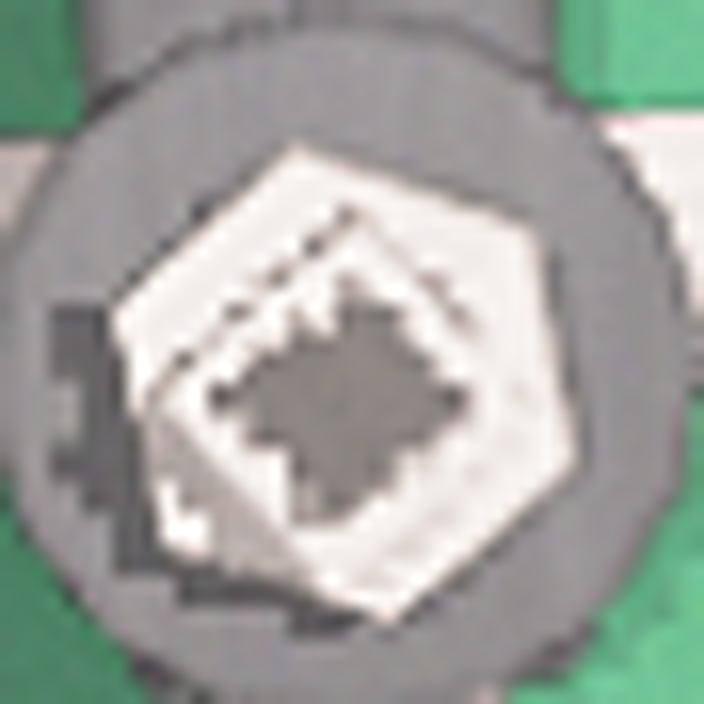

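```bash
python3 - <<'E'
from h import *
for v in range(120,140): print(v,*[('%5.0f'%wworld('w3',u,v)[2]) for u in range(266,294,1)])
def W(pts,z): return np.array([wworld('w3',258+a/16-.5+.03,104+b/16-.5+.03,z)[:2] for a,b in pts])
h=W([(115,310),(295,150),(540,230),(575,450),(385,620)],129);print(h.round(1))
d=h[1:]-h[:-1];print(np.hypot(*d.T).round(1),np.degrees(np.arctan2(d[:,1],d[:,0])).round(1))
s=W([(350,280),(470,390),(310,520),(205,400)],148.5);print(s.round(1),s.mean(0));d=np.roll(s,-1,0)-s;print(np.hypot(*d.T).round(1),np.degrees(np.arctan2(d[:,1],d[:,0])).round(1))
s=W([(350,212),(150,400),(318,582)],142.5);print(s.round(1));d=s[1:]-s[:-1];print(np.hypot(*d.T).round(1),np.degrees(np.arctan2(d[:,1],d[:,0])).round(1), (s[0]+s[2])/2)
f=np.load('pics/w3pose.npz');print(f['p'],f['R'])
E
```

```text
120   115   127   129   129   129   129   128   128   130   129   132   142   142   143   141   142   142   135   129   127   128   128   127   127   128   116   115   117
121   128   129   128   129   129   127   127   129   129   133   143   141   142   142   143   143   141   143   131   128   128   129   128   128   129   129   117   115
122   128   129   128   129   127   128   128   131   135   141   141   141   142   141   143   142   143   142   142   130   128   129   129   130   127   128   116   114
123   127   128   128   129   129   128   129   135   142   142   142   141   142   141   141   143   141   142   142   142   130   131   130   127   128   128   115   115
124   128   129   129   130   128   128   138   143   142   142   142   143   141   142   140   143   141   143   142   143   141   128   130   128   129   129   129   114
125   129   129   129   127   129   138   142   142   142   143   142   142   143   142   143   141   142   142   142   143   143   142   129   128   128   128   129   114
126   129   129   129   128   140   143   142   143   141   141   14
[... 2203 characters left out ...]
 114   128   129   129   130   127   129   141   141   142   127   129   129   128   128   129   116   117   116   116   116   116   116
[[605.4 186.1]
 [595.4 177.4]
 [582.1 182. ]
 [580.3 194.2]
 [590.9 203.6]]
[13.2 14.1 12.4 14.1] [-139.1  161.    98.5   41.6]
[[592.7 183.7]
 [586.6 189.4]
 [594.9 196.1]
 [600.2 189.8]] [593.59310541 189.73776827]
[ 8.4 10.6  8.2  9.7] [ 136.5   38.7  -50.1 -141. ]
[[592.6 180.4]
 [603.2 190.1]
 [594.5 200. ]]
[14.4 13.1] [ 42.6 131.4] [593.56253568 190.17193437]
[595.33716528 247.06969835 273.96940101] [[-9.99893825e-01  1.44439280e-02 -1.92647562e-03]
 [ 1.44452900e-02  9.99895420e-01 -6.95002950e-04]
 [ 1.91623557e-03 -7.22757657e-04 -9.99997903e-01]]
```

```bash
cat > an.py <<'E'
from h import *
def analyse(fn,uc,vc,z0=142.3):
    S=np.array([[wworld(fn,u,v) for u in range(uc-22,uc+23)] for v in range(vc-22,vc+23)])
    m=(S[...,2]>137)&(S[...,2]<150)&(np.hypot(S[...,0]-S[22,22,0],S[...,1]-S[22,22,1])<14)
    P=S[m]; print('n',len(P),'z',np.median(P[:,2]))
    m8=cv2.resize(m.astype(np.uint8)*255,None,fx=8,fy=8,interpolation=cv2.INTER_LINEAR)>127
    vv,uu=np.nonzero(m8); uu=(uu+.5)/8-.5+uc-22; vv=(vv+.5)/8-.5+vc-22
    cn=np.array([wworld(fn,a,b,z0)[:2] for a,b in zip(uu[::3],vv[::3])],np.float32)
    r=cv2.minAreaRect(cn); print('rect',r,'mean',cn.mean(0))
    best=min((np.abs(np.abs((cn-cn.mean(0))@np.array([[np.cos(t),-np.sin(t)],[np.sin(t),np.cos(t)]])).max(1)).mean(),np.degrees(t)) for t in np.radians(np.arange(0,90,.25)))
    print('ang',best)
    n=S[...,2][(S[...,2]>126)&(S[...,2]<132)]; b=S[...,2][(S[...,2]>112)&(S[...,2]<119)]
    print('nut',n.mean(),n.std()/len(n)**.5,'boss',b.mean())
E
python3 - <<'E'
from an import *
analyse('w3',280,128)
bl=[wworld('w3',u,v)[2] for u in list(range(312,385)) for v in range(117,122)];bl=np.array(bl);bl=bl[abs(bl-38)<4];print('block',bl.mean(),np.mean([b for b in bl[:100]]))
bl=np.array([wworld('w3',u,v)[2] for u in range(305,330) for v in range(117,122)]);print(bl.mean(),bl.std())
bl=np.array([wworld('w3',u,v)[2] for u in range(236,254) for v in range(120,126)]);print(np.median(bl))
gr=np.array([wworld('w3',u,v)[2] for u in range(300,335) for v in range(130,145)]);print(np.mean(gr))
for u in(305,345,380):
  S=np.array([wworld('w3',u,v) for v in range(108,132)]); k=S[:,2]>34; print(u,S[k][0].round(1),S[k][-1].round(1))
for v in(117,119,121):
  S=np.array([wworld('w3',u,v) for u in range(370,400)]);print([s.round(1) for s in S if s[2]>30][-1])
  S=np.array([wworld('w3',u,v) for u in range(222,250)]);print([s.round(1) for s in S if s[2]>32][0])
E
```

```text
n 283 z 142.0514960104395Traceback (most recent call last):
  File "<stdin>", line 2, in <module>
  File "an.py", line 8, in analyse
    cn=np.array([wworld(fn,a,b,z0)[:2] for a,b in zip(uu[::3],vv[::3])],np.float32)
                 ~~~~~~^^^^^^^^^^^
  File "h.py", line 22, in wworld
    f=np.load('pics/'+fn+'pose.npz');ray,T=wray(u,v)
                                           ~~~~^^^^^
  File "h.py", line 19, in wray
    c=get_calibration('wrist');K=c['camera_matrix'];a=np.array([u-K[0,2],v-K[1,2]]);r=np.hypot(*a);th=r/K[0,0]
ValueError: time passes only in moves, steps and waits
```

```bash
python3 - <<'E'
s=open('h.py').read()
s=s.replace("from station import *\n","from station import *\nimport functools\nget_calibration=functools.lru_cache(None)(get_calibration)\n_nl=functools.lru_cache(None)(lambda f:dict(np.load(f)))\n",1)
h,t=s.split("def wray",1); t=t.replace("np.load(","_nl(")
open('h.py','w').write(h+"def wray"+t)
E
cat > bl.py <<'E'
from an import *
analyse('w3',280,128)
bl=np.array([wworld('w3',u,v)[2] for u in list(range(312,385)) for v in range(117,122)]);bl=bl[abs(bl-38)<4];print('block',bl.mean())
bl=np.array([wworld('w3',u,v)[2] for u in range(305,330) for v in range(117,122)]);print(bl.mean(),bl.std())
bl=np.array([wworld('w3',u,v)[2] for u in range(236,254) for v in range(120,126)]);print(np.median(bl))
gr=np.array([wworld('w3',u,v)[2] for u in range(300,335) for v in range(130,145)]);print('base',np.mean(gr))
for u in(305,345,380):
  S=np.array([wworld('w3',u,v) for v in range(108,132)]); k=S[:,2]>34; print(u,S[k][0].round(1),S[k][-1].round(1))
for v in(117,119,121):
  S=np.array([wworld('w3',u,v) for u in range(370,400)]);print([s.round(1) for s in S if s[2]>30][-1])
  S=np.array([wworld('w3',u,v) for u in range(222,250)]);print([s.round(1) for s in S if s[2]>32][0])
E
python3 bl.py
```

```text
n 283 z 142.0514960104395
rect ((592.7437744140625, 190.6470184326172), (14.960936546325684, 15.030550003051758), 40.648353576660156) mean [592.8375  190.39496]
ang (np.float64(4.7346353360078375), np.float64(40.5))
nut 128.49348691991455 0.04361784267352693 boss 115.61024052434138
block 37.66155873569052
46.77040955553668 57.96682532321943
37.67188767066915
base 22.951548121581762
305 [562.2 177.7  36.4] [562.3 196.4  36.9]
345 [515.5 175.9  38.7] [515.  194.8  37.2]
380 [471.8 174.4  36.2] [472.1 194.8  38.9]
[461.8 182.4  37.5]
[650.2 182.9  38.2]
[461.8 184.8  37.6]
[650.5 185.3  36.7]
[461.4 187.2  36.7]
[650.7 187.6  36. ]
```

```bash
python3 -m handwheel '[{"xyz":[0,0,0],"spin":-8.4},{"xyz":[0,0,0],"spin":-8.4},{"xyz":[0,0,0],"spin":-8.4},{"xyz":[0,0,0],"spin":-8.4},{"xyz":[0,0,0],"spin":-8.4},{"xyz":[1.3,-1.37,0],"spin":0},{"xyz":[1.3,-1.37,0],"spin":0},{"xyz":[1.3,-1.36,0],"spin":0},{"xyz":[0,0,2],"spin":0},{"xyz":[0,0,1.2],"spin":0},{"xyz":[0,0,0],"spin":0},{"xyz":[0,0,0],"spin":0},{"xyz":[0,0,0],"spin":0}]'
python3 - <<'E'
from h import *
wsave('w4');save('scene','sc4')
o=get_obs();print(o['t'],o['eef_pos'].round(2),o['orientation'].round(4),o['joint_positions'].round(1))
crop('w4',180,100,380,250,4,'c7');crop('sc4',270,180,350,260,8,'c8')
E
```

```text
t: 9.15
eef_pos: [593.9, 190.8, 244.0]
orientation: [[-0.751, -0.66, 0.002], [-0.66, 0.751, 0.0], [-0.001, -0.001, -1.0]]
wrist_force: [0.4, -0.4, -2.2]
width: 0.176
9.25 [594.04 191.15 244.07] [[-7.505e-01 -6.609e-01  2.000e-03]
 [-6.609e-01  7.505e-01  4.000e-04]
 [-1.800e-03 -1.000e-03 -1.000e+00]] [  11.7   18.2   24.8   96.5   -0.  -119.7]
```

View pics/w4.png

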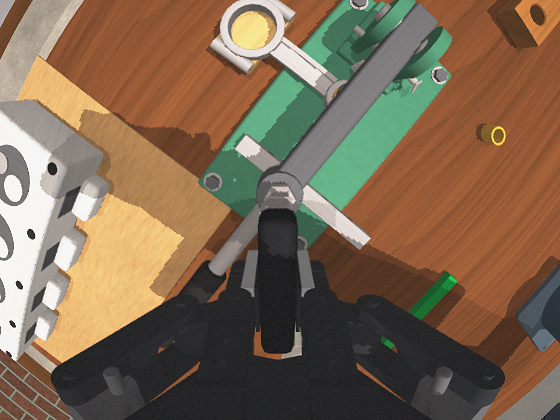

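View pics/c8.png

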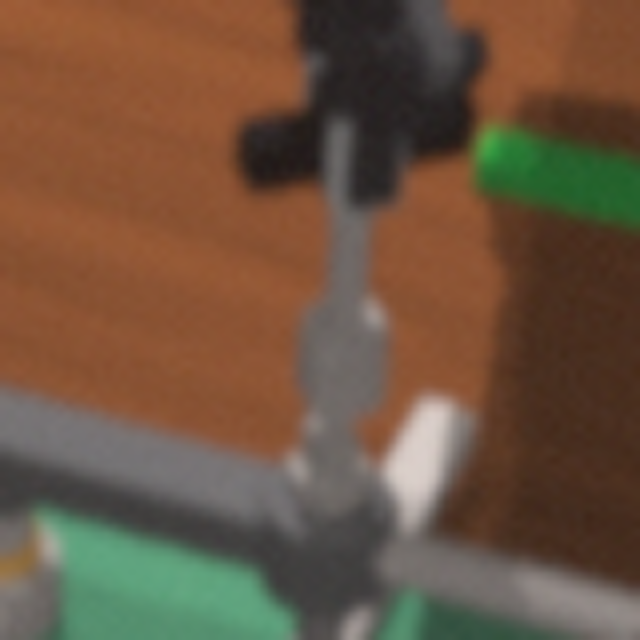

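```bash
cat >> h.py <<'E'
def proj(name,P):
    c=get_calibration(name);T=np.linalg.inv(c['T']);q=T[:3,:3]@np.array(P)+T[:3,3];q=c['camera_matrix']@q;return q[:2]/q[2]
E
python3 - <<'E'
from h import *
for z in(116,128,148,161,175,189,200,230): print(z,((proj('scene',[593.2,190.2,z])-[270,180])*8).round(0))
for P in([600,190,148],[593,200,148]):print(((proj('scene',P)-[270,180])*8).round(0))
D=np.load('pics/sc4.npz')['d']
for v in range(195,246,2): print(v,D[v,302:324].astype(int))
E
```

```text
116 [324. 496.]
128 [326. 469.]
148 [329. 421.]
161 [331. 390.]
175 [333. 356.]
189 [335. 322.]
200 [337. 294.]
230 [342. 218.]
[320. 435.]
[359. 431.]
195 [1193 1190 1193 1189 1189 1189 1187 1191 1186 1180 1178 1178 1152 1149
 1143 1140 1140 1151 1154 1151 1158 1152]
197 [1183 1189 1187 1189 1189 1187 1187 1189 1189 1186 1184 1182 1178 1150
 1156 1181 1178 1176 1181 1199 1204 1199]
199 [1186 1189 1188 1188 1188 1191 1190 1199 1194 1185 1183 1184 1178 1180
 1179 1183 1183 1182 1192 1204 1205 1206]
201 [1188 1195 1189 1196 1192 1192 1192 1195 1199 1189 1192 1186 1183 1185
 1184 1186 1185 1185 1198 1591 1599 1596]
203 [1196 1195 1588 1585 1584 1582 1592 1590 1208 1197 1192 1194 1187 1188
 1195 1194 1191 1189 1200 1581 1582 1577]
205 [1582 1576 1576 1577 1578 1583 1577 1582 1576 1194 1202 1201 1192 1194
 1195 1203 1203 1575 1582 1576 1578 1586]
207 [1574 1571 1570 1566 1574 1573 1577 1579 1572 1227 1217 1215 1215 1217
 1569 1571 1574 1567 1573 1568 1567 1576]
209 [1564 1561 1569 1569 1564 1557 1567 1565 1567 1228 1221 1220 1225 1218
 1568 1561 1562 1564 1569 1566 1563 1562]
211 [1553 15
[... 1393 characters left out ...]
35 [1478 1479 1478 1482 1480 1478 1288 1275 1276 1274 1279 1274 1277 1487
 1481 1479 1486 1432 1423 1422 1430 1426]
237 [1316 1314 1474 1303 1287 1283 1290 1280 1280 1280 1277 1282 1280 1294
 1309 1472 1425 1420 1419 1420 1420 1426]
239 [1312 1298 1301 1301 1292 1285 1287 1281 1282 1284 1283 1285 1283 1290
 1286 1303 1308 1413 1419 1416 1415 1408]
241 [1307 1301 1297 1299 1296 1284 1283 1281 1284 1282 1284 1281 1283 1294
 1300 1297 1295 1408 1408 1409 1403 1409]
243 [1296 1290 1292 1287 1288 1289 1293 1292 1285 1284 1283 1290 1292 1296
 1289 1294 1293 1305 1407 1408 1404 1404]
245 [1300 1298 1292 1289 1289 1287 1288 1289 1293 1284 1291 1283 1289 1290
 1289 1288 1298 1306 1395 1398    0 1417]
```

```bash
python3 - <<'E'
from h import *
T=np.array(get_calibration('scene')['T']);K=get_calibration('scene')['camera_matrix']
def at(u,v,d): return (T@np.r_[np.linalg.inv(K)@[u,v,1]*d,1])[:3].round(1)
print('barrel',at(312.5,223,1243+12),at(312.6,227,1249+12),'shank',at(313,211,1225+5),'head',at(310.8,234,1277+7),at(310.5,235,1275+7),'nut',at(309.5,240,1283+11))
D=_nl('pics/w4.npz')['d'];Tc=np.array(get_calibration('wrist')['tool_from_camera'])
for v in list(range(200,240,4))+list(range(340,362,3)):
    ray,_=wray(278,v);pc=ray/ray[2]*D[v,278];print(v,(Tc@np.r_[pc,1])[:3].round(1))
crop('w4',228,160,328,235,8,'c9')
E
```

```text
barrel [593.7 192.4 181.3] [595.1 193.8 170. ] shank [594.1 191.8 219.5] head [591.1 188.9 141.2] [594.2 189.4 140.8] nut [594.4 187.7 123.1]Traceback (most recent call last):
  File "<stdin>", line 5, in <module>
NameError: name '_nl' is not defined
```

```bash
python3 - <<'E'
from h import *
from h import _nl
D=_nl('pics/w4.npz')['d'];Tc=np.array(get_calibration('wrist')['tool_from_camera'])
for v in list(range(200,216,2))+list(range(340,362,3)):
    ray,_=wray(278,v);pc=ray/ray[2]*D[v,278];print(v,(Tc@np.r_[pc,1])[:3].round(1))
crop('w4',228,160,328,235,8,'c9')
E
```

```text
200 [ -0.1 -10.7  77.7]
202 [ -0.1 -10.4  73.9]
204 [ -0.1 -11.2  66.7]
206 [ -0.1 -11.6  61. ]
208 [ -0.3 -33.5  -9.9]
210 [ -0.3 -33.7 -13.2]
212 [ -0.3 -33.7 -15.8]
214 [ -0.3 -33.6 -18.1]
340 [ -0.2  25.9 -25.8]
343 [ -0.2  27.3 -26.4]
346 [ -0.2  29.1 -26.5]
349 [ -0.2  31.5 -26.1]
352 [ -0.2  34.  -25.6]
355 [  0.3 297.1 244. ]
358 [3.000e-01 3.046e+02 2.445e+02]
361 [ -0.3  -9.7 -75.4]
```

View pics/c9.png

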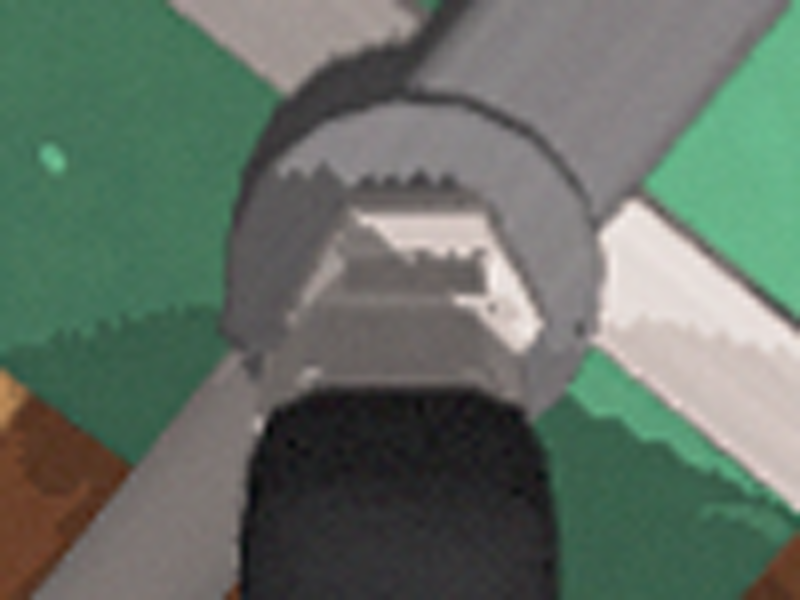

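The hanging key leans slightly: its mouth sits about 2.5 mm toward tool +y. The head top is at c9 (417,272) with its edges parallel to the bar. I'll shift to compensate and lower gently.

```bash
python3 -m handwheel '[{"xyz":[0.12,-0.28,0],"spin":0},{"xyz":[0,0,0.5],"spin":0},{"xyz":[0,0,0.5],"spin":0},{"xyz":[0,0,0.4],"spin":0},{"xyz":[0,0,0.3],"spin":0},{"xyz":[0,0,0],"spin":0}]'
python3 - <<'E'
from h import *
wsave('w5');save('scene','sc5')
o=get_obs();print(o['t'],o['eef_pos'].round(2),o['wrist_force'].round(2),o['moment'].round(3))
crop('w5',228,160,328,235,8,'c10');crop('sc5',270,180,350,260,8,'c11')
E
```

```text
t: 9.85
eef_pos: [593.9, 188.5, 224.8]
orientation: [[-0.75, -0.661, -0.002], [-0.661, 0.75, 0.0], [0.001, 0.002, -1.0]]
wrist_force: [-0.8, 0.7, -2.5]
width: 0.174
9.95 [594.   188.47 225.36] [-0.45  1.34 -2.14] [0.254 0.24  0.003]
```

View pics/c10.png

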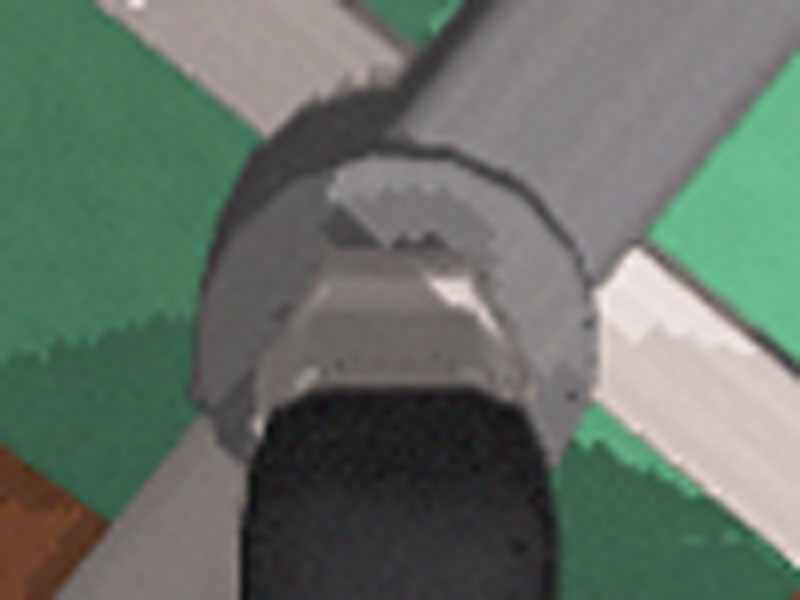

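View pics/c11.png

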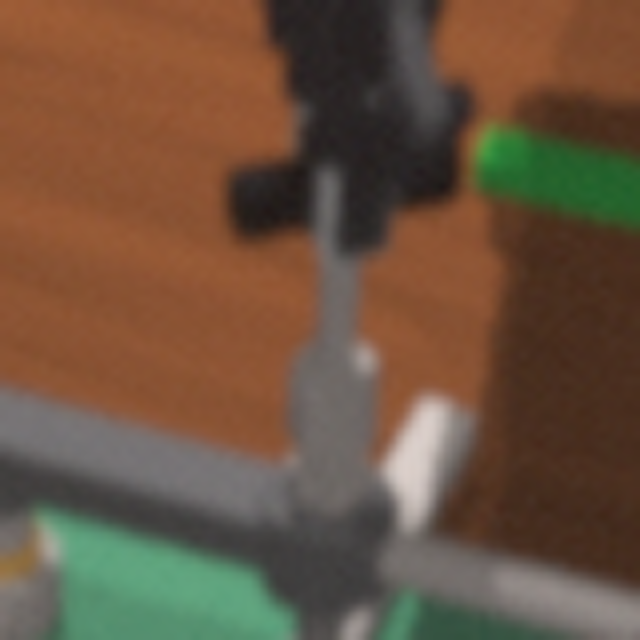

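```bash
python3 -m handwheel '[{"xyz":[0,0,0.3],"spin":0},{"xyz":[0,0,0.3],"spin":0},{"xyz":[0,0,0],"spin":0}]'
python3 -c "
from h import *
o=get_obs();print(o['eef_pos'],o['wrist_force'],o['moment'])"
python3 -m handwheel '[{"xyz":[0,0,0.2],"spin":0},{"xyz":[0,0,0.2],"spin":0},{"xyz":[0,0,0],"spin":0}]'
python3 -c "
from h import *
o=get_obs();print(o['eef_pos'],o['wrist_force'],o['moment'])"
```

```text
t: 10.25
eef_pos: [594.2, 188.6, 219.4]
orientation: [[-0.75, -0.661, -0.001], [-0.661, 0.75, 0.001], [0.0, 0.001, -1.0]]
wrist_force: [-1.3, 1.6, -1.7]
width: 0.175
[594.16532467 188.56136884 219.37632979] [-1.26543504  1.60951116 -1.74628527] [0.39057962 0.39536913 0.01937496]
t: 10.55
eef_pos: [594.3, 188.5, 215.5]
orientation: [[-0.75, -0.661, -0.001], [-0.661, 0.75, 0.0], [0.0, 0.001, -1.0]]
wrist_force: [-1.3, 2.4, -0.7]
width: 0.173
[594.25056363 188.48799218 215.49286297] [-1.3074631   2.44163445 -0.71995101] [0.48981528 0.59523936 0.01049246]
```

```bash
python3 -m handwheel '[{"xyz":[0,0.1,0.15],"spin":0},{"xyz":[0,0,0.15],"spin":0},{"xyz":[0,0,0],"spin":0}]'
python3 -c "
from h import *
o=get_obs();print(o['eef_pos'],o['wrist_force'],o['moment'])"
python3 -m handwheel '[{"xyz":[0,0.05,0.1],"spin":0},{"xyz":[0,0,0.1],"spin":0},{"xyz":[0,0,0],"spin":0}]'
python3 -c "
from h import *
o=get_obs();print(o['eef_pos'],o['wrist_force'],o['moment'])
wsave('w6');save('scene','sc6')
crop('w6',228,160,328,235,8,'c12');crop('sc6',270,180,350,260,8,'c13')"
```

```text
t: 10.85
eef_pos: [594.0, 188.8, 213.0]
orientation: [[-0.75, -0.661, 0.001], [-0.661, 0.75, -0.0], [-0.0, -0.001, -1.0]]
wrist_force: [-1.5, 0.0, 0.3]
width: 0.176
[594.01903258 188.82789691 213.00368794] [-1.49901325  0.03723449  0.26952226] [ 0.22884564  0.43068719 -0.00980154]
t: 11.15
eef_pos: [594.0, 189.0, 212.9]
orientation: [[-0.751, -0.661, 0.003], [-0.661, 0.751, -0.001], [-0.002, -0.002, -1.0]]
wrist_force: [-2.7, -0.8, 5.6]
width: 0.177
[594.04328514 188.96881773 212.86728932] [-2.68063864 -0.79566857  5.58065483] [-0.07124797  0.76984983 -0.04559726]
```

View pics/c13.png

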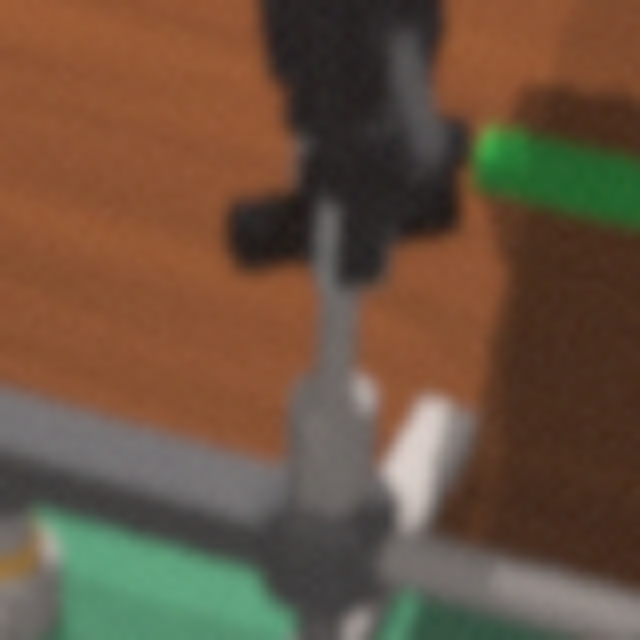

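Seated: z stopped at 212.9 with the downward force building. I'll ease off the load, then turn.

```bash
cat > ob.py <<'E'
from h import *
o=get_obs();f=o['wrist_force'];R=o['orientation'];print('T',o['t'].__round__(2),o['eef_pos'].round(2),'F',f.round(2),'M',o['moment'].round(3),'ang',np.degrees(np.arctan2(R[1,1],R[0,1])).round(2),'j6',o['joint_positions'][5].round(1))
E
python3 -m handwheel '[{"xyz":[0.06,0,-0.1],"spin":0},{"xyz":[0,0,0],"spin":0}]'>/dev/null; python3 ob.py
python3 -m handwheel '[{"xyz":[0,0,0.01],"spin":4},{"xyz":[0,0,0.01],"spin":6},{"xyz":[0,0,0.015],"spin":8},{"xyz":[0,0,0.015],"spin":8},{"xyz":[0,0,0.015],"spin":6},{"xyz":[0,0,0.005],"spin":2}]'>/dev/null; python3 ob.py
python3 -m handwheel '[{"xyz":[0,0,0.01],"spin":6},{"xyz":[0,0,0.015],"spin":8},{"xyz":[0,0,0.01],"spin":6}]'>/dev/null; python3 ob.py
python3 -m handwheel '[{"xyz":[0,0,0],"spin":0}]'>/dev/null; python3 ob.py
```

```text
T 11.45 [593.83 188.84 212.94] F [-0.45 -0.06  5.08] M [0.073 0.311 0.014] ang 131.36 j6 -119.9
T 12.05 [593.11 188.71 212.17] F [-0.98 -0.26  5.49] M [-0.13   0.677  0.073] ang 97.23 j6 -85.7
T 12.35 [592.8  188.78 211.78] F [-2.92 -1.25  5.43] M [-0.005  0.885  0.085] ang 77.1 j6 -65.6
T 12.45 [592.79 188.76 211.69] F [-2.55  0.3   5.15] M [ 0.004  0.88  -0.019] ang 77.27 j6 -65.8
```

```bash

python3 -m handwheel '[{"xyz":[0.08,0,-0.08],"spin":4},{"xyz":[0,0,0.01],"spin":6},{"xyz":[0,0,0.01],"spin":6},{"xyz":[0,0,0.01],"spin":4},{"xyz":[0,0,0],"spin":0},{"xyz":[0,0,0],"spin":0}]'>/dev/null; python3 ob.py
```

```text
T 13.05 [592.18 189.32 211.42] F [-1.49 -0.09  4.74] M [ 0.268  0.642 -0.006] ang 57.46 j6 -45.9
```

```bash

python3 -m handwheel '[{"xyz":[0,0,-0.05],"spin":3},{"xyz":[0,0,0],"spin":4},{"xyz":[0,0,0],"spin":3},{"xyz":[0,0,0],"spin":0},{"xyz":[0,0,0],"spin":0}]'>/dev/null; python3 ob.py
python3 -m handwheel '[{"xyz":[0,0,0],"spin":0},{"xyz":[0,0,0],"spin":0},{"xyz":[0,0,0],"spin":0},{"xyz":[0,0,0],"spin":0},{"xyz":[0,0,0],"spin":0}]' 0.5;python3 ob.py
```

```text
T 13.55 [592.08 189.4  211.26] F [-2.27  1.62  0.4 ] M [0.404 0.516 0.056] ang 47.48 j6 -35.9
t: 14.05
eef_pos: [592.4, 189.0, 211.7]
orientation: [[-0.736, 0.677, 0.0], [0.677, 0.736, -0.0], [-0.0, 0.0, -1.0]]
wrist_force: [0.3, -0.5, 0.5]
width: 0.497
T 14.05 [592.42 189.02 211.74] F [ 0.3  -0.53  0.47] M [0.003 0.042 0.033] ang 47.37 j6 -35.8
```

```bash

python3 -m handwheel '[{"xyz":[0,0,-1.5],"spin":0},{"xyz":[0,0,-3.5],"spin":0},{"xyz":[2.63,-2.61,0],"spin":0},{"xyz":[2.63,-2.61,0],"spin":0},{"xyz":[2.62,-2.6,0],"spin":0},{"xyz":[0,0,2],"spin":7.65},{"xyz":[0,0,3],"spin":7.65},{"xyz":[0,0,3],"spin":7.65},{"xyz":[0,0,3],"spin":7.65},{"xyz":[0,0,2],"spin":7.65},{"xyz":[0,0,1.5],"spin":7.65},{"xyz":[0,0,0],"spin":0}]'
python3 - <<'E'
from h import *
wsave('w7');save('scene','sc7')
from h import _nl
for v in (170,190,205,220,235):
  S=np.array([wworld('w7',u,v) for u in range(200,360)]);k=np.nonzero((S[:,2]>34)&(S[:,2]<42))[0]
  if len(k):print(v,k[0]+200,k[-1]+200,S[k[0]].round(1),S[k[-1]].round(1))
crop('sc7',270,180,350,260,8,'c14')
E
```

```text
t: 15.25
eef_pos: [479.3, 184.4, 113.9]
orientation: [[-0.026, 1.0, -0.005], [1.0, 0.026, -0.001], [-0.001, -0.005, -1.0]]
wrist_force: [-0.5, -0.3, 0.1]
width: 0.495
190 263 291 [461.3 174.3  34.7] [460.1 194.   37.5]
205 264 291 [471.2 175.3  38.4] [471.  194.4  37.6]
220 264 291 [482.6 175.5  38.2] [482.5 194.8  37.1]
235 264 291 [494.6 175.6  37.3] [495.4 195.5  34. ]
```

View pics/w7.png

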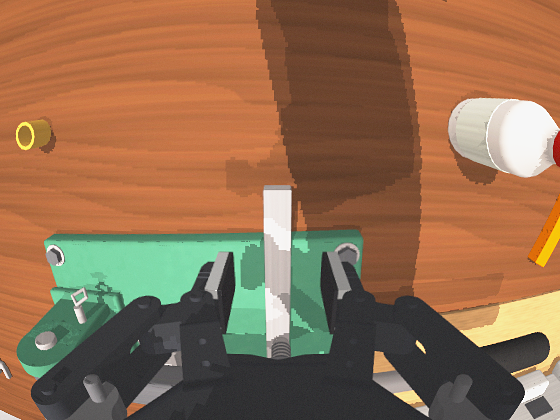

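View pics/c14.png

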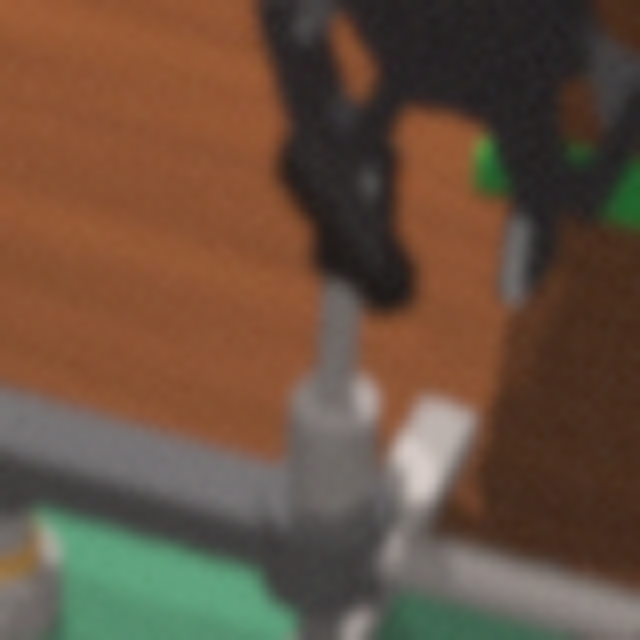

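```bash

python3 -m handwheel '[{"xyz":[0.06,0.15,3.5],"spin":0},{"xyz":[0,0,3.5],"spin":0},{"xyz":[0,0,2.2],"spin":0},{"xyz":[0,0,1],"spin":0},{"xyz":[0,0,0],"spin":0},{"xyz":[0,0,0],"spin":0}]' >/dev/null;python3 ob.py
python3 -m handwheel '[{"xyz":[0,0,0],"spin":0},{"xyz":[0,0,0],"spin":0},{"xyz":[0,0,0],"spin":0},{"xyz":[0,0,0],"spin":0},{"xyz":[0,0,0],"spin":0}]' 0;python3 ob.py
```

```text
T 15.95 [484.32 185.96  16.61] F [ 0.38 -0.23  0.15] M [ 0.048 -0.033  0.016] ang 1.51 j6 12.1
t: 16.45
eef_pos: [484.6, 185.8, 17.1]
orientation: [[-0.026, 1.0, 0.004], [1.0, 0.026, 0.0], [0.0, 0.004, -1.0]]
wrist_force: [-1.0, -1.9, 6.1]
width: 0.218
T 16.45 [484.62 185.79  17.08] F [-0.96 -1.94  6.07] M [-0.219  0.082 -0.016] ang 1.47 j6 12.1
```

```bash

python3 -m handwheel '[{"xyz":[0.03,0,-0.05],"spin":0},{"xyz":[0,0,0],"spin":0}]' >/dev/null;python3 ob.py
python3 -m handwheel '[{"xyz":[0,-0.15,0],"spin":0},{"xyz":[0,-0.15,0],"spin":0}]'>/dev/null ;python3 ob.py
python3 -m handwheel '[{"xyz":[0,-0.1,0],"spin":0}]'>/dev/null ;python3 ob.py
```

```text
T 16.65 [484.58 185.83  17.05] F [ 1.24 -1.48  6.71] M [-0.38  -0.133 -0.064] ang 1.45 j6 12.2
T 16.85 [482.48 186.28  17.01] F [ 4.81 -0.17  5.89] M [-0.099 -0.841 -0.051] ang 1.46 j6 12.2
T 16.95 [481.42 186.36  17.04] F [4.12 0.56 4.46] M [-0.128 -0.782 -0.043] ang 1.46 j6 12.3
```

```bash

python3 -m handwheel '[{"xyz":[0,0,-0.15],"spin":0},{"xyz":[0,0,0],"spin":0}]' >/dev/null;python3 ob.py
python3 -m handwheel '[{"xyz":[0,0.1,-0.05],"spin":0},{"xyz":[0,0.12,0],"spin":0}]'>/dev/null ;python3 ob.py
python3 -m handwheel '[{"xyz":[0,0.12,0],"spin":0}]'>/dev/null ;python3 ob.py
```

```text
T 17.15 [479.03 186.17  17.09] F [1.69 0.5  4.64] M [ 0.026 -0.476  0.029] ang 1.49 j6 12.2
T 17.35 [479.04 186.16  17.1 ] F [-5.08  1.77  9.07] M [0.126 0.732 0.022] ang 1.5 j6 12.2
T 17.45 [479.37 186.11  17.08] F [-5.81 -0.32  9.2 ] M [ 0.036  0.81  -0.054] ang 1.51 j6 12.2
```

```bash

python3 -m handwheel '[{"xyz":[0,0,-0.1],"spin":0},{"xyz":[0,0,0],"spin":0}]' >/dev/null;python3 ob.py
python3 -m handwheel '[{"xyz":[0,0,-0.1],"spin":0},{"xyz":[0,0,0],"spin":0}]' >/dev/null;python3 ob.py
```

```text
T 17.65 [480.03 185.87  17.12] F [-3.84  0.62  3.04] M [0.096 0.305 0.061] ang 1.5 j6 12.2
T 17.85 [480.82 185.63  17.8 ] F [-0.81  0.85 -2.66] M [0.122 0.174 0.075] ang 1.48 j6 12.2
```

```bash

python3 -m handwheel '[{"xyz":[0,0,0.07],"spin":0},{"xyz":[0,-0.05,0],"spin":0}]' >/dev/null;python3 ob.py
python3 -m handwheel '[{"xyz":[0,-0.1,0],"spin":0},{"xyz":[0,-0.1,0],"spin":0}]' >/dev/null;python3 ob.py
python3 -m handwheel '[{"xyz":[0,-0.1,0],"spin":0}]' >/dev/null;python3 ob.py
python3 -m handwheel '[{"xyz":[0,-0.1,0],"spin":0}]' >/dev/null;python3 ob.py
```

```text
T 18.05 [481.38 185.65  17.8 ] F [ 0.65  0.54 -2.75] M [ 0.055 -0.052  0.078] ang 1.46 j6 12.2
T 18.25 [480.41 185.67  18.42] F [ 2.32  0.21 -5.05] M [ 0.008 -0.268 -0.019] ang 1.44 j6 12.2
T 18.35 [479.2  185.65  18.49] F [ 2.07 -0.09 -4.82] M [-0.018 -0.324 -0.017] ang 1.45 j6 12.3
T 18.45 [478.01 185.67  18.54] F [ 2.92 -0.24 -5.55] M [-0.071 -0.347 -0.014] ang 1.45 j6 12.3
```

```bash

python3 -m handwheel '[{"xyz":[0,0,0.1],"spin":0},{"xyz":[0,0,0],"spin":0},{"xyz":[0,0,0],"spin":0}]' >/dev/null;python3 ob.py
python3 -m handwheel '[{"xyz":[0,0.1,0.03],"spin":0},{"xyz":[0,0.1,0],"spin":0}]' >/dev/null;python3 ob.py
python3 -m handwheel '[{"xyz":[0,0.1,0],"spin":0}]' >/dev/null;python3 ob.py
python3 -m handwheel '[{"xyz":[0,0.1,0],"spin":0}]' >/dev/null;python3 ob.py
python3 -m handwheel '[{"xyz":[0,0.1,0],"spin":0}]' >/dev/null;python3 ob.py
```

```text
T 18.75 [477.56 185.75  17.71] F [ 0.65 -0.45 -3.08] M [-0.068 -0.097  0.015] ang 1.47 j6 12.3
T 18.95 [479.17 185.89  17.23] F [-1.34 -0.02 -1.57] M [-0.064  0.081 -0.051] ang 1.48 j6 12.2
T 19.05 [480.45 185.94  17.25] F [ 0.4  -0.32 -1.62] M [-0.019  0.108 -0.015] ang 1.48 j6 12.2
T 19.15 [481.63 185.97  17.26] F [-0.9  -0.18 -1.91] M [-0.007  0.143 -0.037] ang 1.48 j6 12.2
T 19.25 [482.72 185.94  17.23] F [-0.99  0.   -2.48] M [ 0.024  0.074 -0.036] ang 1.48 j6 12.2
```

The block slides at about 0.8 N with about 2 N of lift, so it is free and not yet nipped. The lift test hints at roughly 0.3 mm left. I'll return to the key.

```bash

python3 -m handwheel '[{"xyz":[0,0,0],"spin":0},{"xyz":[0,0,0],"spin":0},{"xyz":[0,0,0],"spin":0}]' 0.5 >/dev/null
python3 -m handwheel '[{"xyz":[0,0,-2],"spin":0},{"xyz":[0,0,-4],"spin":-7.65},{"xyz":[0,0,-4.5],"spin":-7.65},{"xyz":[0,0,-4.5],"spin":-7.65},{"xyz":[0,0,-4.5],"spin":-7.65},{"xyz":[0,0,-4],"spin":-7.65},{"xyz":[0,0,-1.5],"spin":-7.65},{"xyz":[0,0,0],"spin":0}]' >/dev/null; python3 ob.py
```

```text
T 20.35 [484.62 186.36 271.53] F [1.2  1.14 0.52] M [-0.027  0.005 -0.01 ] ang 47.36 j6 -33.7
```

```bash

python3 -m handwheel '[{"xyz":[-2.6,2.5,0],"spin":0},{"xyz":[-2.6,2.5,0],"spin":0},{"xyz":[-2.56,2.49,0],"spin":0},{"xyz":[0,0,0],"spin":0}]' >/dev/null; python3 ob.py
```

```text
T 20.75 [593.16 187.74 260.34] F [-0.04 -0.24 -1.46] M [0.019 0.025 0.018] ang 47.1 j6 -35.7
```

```bash

python3 -m handwheel '[{"xyz":[0.12,0.04,2.5],"spin":0},{"xyz":[0,0,1.7],"spin":0},{"xyz":[0,0,0.6],"spin":0},{"xyz":[0,0,0],"spin":0}]' >/dev/null; python3 ob.py
python3 - <<'E'
from h import *
wsave('w8')
E
```

```text
T 21.15 [588.22 189.37 217.19] F [0.64 0.01 1.19] M [-0.019  0.025 -0.006] ang 47.31 j6 -35.7
```

View pics/w8.png

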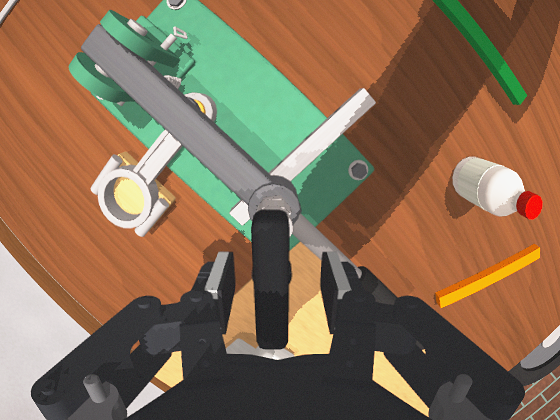

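```bash

python3 -m handwheel '[{"xyz":[-0.33,0.25,0.4],"spin":0},{"xyz":[0,0,0.15],"spin":0},{"xyz":[0,0,0],"spin":0}]' >/dev/null; python3 ob.py
```

```text
T 21.5 [594.33 189.18 214.19] F [-0.07 -0.03 -0.35] M [-0.065  0.01  -0.035] ang 47.35 j6 -35.9
```

```bash

python3 -m handwheel '[{"xyz":[0.08,-0.1,0.15],"spin":0},{"xyz":[0,0,0],"spin":0}]' >/dev/null; python3 ob.py
```

```text
T 21.7 [592.66 189.   212.39] F [ 0.24  0.78 -0.02] M [ 0.02  -0.044 -0.014] ang 47.37 j6 -35.9
```

```bash

python3 -m handwheel '[{"xyz":[0,0,0],"spin":0},{"xyz":[0,0,0],"spin":0},{"xyz":[0,0,0],"spin":0},{"xyz":[0,0,0],"spin":0},{"xyz":[0,0,0],"spin":0}]' 0 >/dev/null; python3 ob.py
python3 -m handwheel '[{"xyz":[0,0,0.01],"spin":4},{"xyz":[0,0,0.01],"spin":5}]' >/dev/null; python3 ob.py
python3 -m handwheel '[{"xyz":[0,0,0.01],"spin":5},{"xyz":[0,0,0.01],"spin":5}]' >/dev/null; python3 ob.py
python3 -m handwheel '[{"xyz":[0,0,0.01],"spin":3},{"xyz":[0,0,0],"spin":0}]' >/dev/null; python3 ob.py
```

```text
T 22.2 [592.65 189.19 212.53] F [-1.31  1.04  1.6 ] M [ 0.141  0.289 -0.011] ang 47.38 j6 -35.9
T 22.4 [592.58 189.19 212.33] F [-0.53  0.2   2.03] M [0.142 0.327 0.064] ang 38.2 j6 -26.7
T 22.6 [592.53 189.25 212.14] F [-1.65  0.86  1.64] M [0.215 0.334 0.016] ang 28.19 j6 -16.7
T 22.8 [592.52 189.25 212.05] F [-1.72  1.04  2.8 ] M [0.249 0.436 0.009] ang 25.39 j6 -13.9
```

```bash

python3 -m handwheel '[{"xyz":[0,0,0],"spin":0},{"xyz":[0,0,0],"spin":0},{"xyz":[0,0,0],"spin":0}]' 0.5 >/dev/null; python3 ob.py
python3 -m handwheel '[{"xyz":[0,0,-1.5],"spin":0},{"xyz":[0,0,-3.5],"spin":0},{"xyz":[1.46,-3.38,0],"spin":0},{"xyz":[1.46,-3.38,0],"spin":0},{"xyz":[1.46,-3.38,0],"spin":0},{"xyz":[0,0,2],"spin":8},{"xyz":[0,0,3.5],"spin":8},{"xyz":[0,0,4],"spin":8},{"xyz":[0,0,4],"spin":0},{"xyz":[0,0,3.5],"spin":0},{"xyz":[0,0,2],"spin":0},{"xyz":[0,0,0],"spin":0}]' >/dev/null; python3 ob.py
```

```text
T 23.1 [592.93 188.76 211.45] F [ 0.73 -0.02  0.87] M [-0.044  0.007 -0.011] ang 25.38 j6 -13.9
T 24.3 [479.01 184.15  67.49] F [-0.72  0.31 -0.31] M [-0.004  0.042  0.068] ang 1.38 j6 12.2
```

```bash

python3 -m handwheel '[{"xyz":[0.1,0.2,2.5],"spin":0},{"xyz":[0,0,1.8],"spin":0},{"xyz":[0,0,0.7],"spin":0},{"xyz":[0,0,0],"spin":0},{"xyz":[0,0,0],"spin":0}]' >/dev/null; python3 ob.py
python3 -m handwheel '[{"xyz":[0,0,0],"spin":0},{"xyz":[0,0,0],"spin":0},{"xyz":[0,0,0],"spin":0},{"xyz":[0,0,0],"spin":0}]' 0 >/dev/null; python3 ob.py
```

```text
T 24.8 [485.5  186.39  23.3 ] F [ 0.15 -0.2   0.4 ] M [-0.034  0.009 -0.008] ang 1.37 j6 12.2
T 25.2 [485.68 186.31  23.58] F [-0.83  0.12  6.51] M [-0.195  0.156 -0.1  ] ang 1.36 j6 12.3
```

```bash

python3 -m handwheel '[{"xyz":[0,0,-0.22],"spin":0},{"xyz":[0,0,0],"spin":0},{"xyz":[0,0,0],"spin":0}]' >/dev/null;python3 ob.py
python3 -m handwheel '[{"xyz":[0,-0.1,-0.05],"spin":0},{"xyz":[0,-0.1,0],"spin":0}]' >/dev/null;python3 ob.py
python3 -m handwheel '[{"xyz":[0,-0.1,0],"spin":0}]' >/dev/null;python3 ob.py
python3 -m handwheel '[{"xyz":[0,-0.1,0],"spin":0}]' >/dev/null;python3 ob.py
```

```text
T 25.5 [484.91 186.17  23.64] F [ 3.81 -0.58 -2.5 ] M [ 0.011 -0.83   0.055] ang 1.37 j6 12.2
T 25.7 [482.4  186.04  24.11] F [ 3.97  0.02 -4.12] M [ 0.023 -0.849 -0.065] ang 1.36 j6 12.3
T 25.8 [481.27 186.01  24.18] F [ 3.52 -0.34 -3.88] M [-0.013 -0.848 -0.024] ang 1.37 j6 12.3
T 25.9 [480.23 185.99  24.26] F [ 4.47  0.28 -4.62] M [ 0.004 -0.816  0.007] ang 1.37 j6 12.3
```

```bash

python3 -m handwheel '[{"xyz":[0,0,0.12],"spin":0},{"xyz":[0,0,0],"spin":0},{"xyz":[0,0,0],"spin":0}]' >/dev/null;python3 ob.py
python3 -m handwheel '[{"xyz":[0,0.1,0],"spin":0},{"xyz":[0,0.1,0],"spin":0}]' >/dev/null;python3 ob.py
python3 -m handwheel '[{"xyz":[0,0.1,0],"spin":0}]' >/dev/null;python3 ob.py
python3 -m handwheel '[{"xyz":[0,0.1,0],"spin":0}]' >/dev/null;python3 ob.py
python3 -m handwheel '[{"xyz":[0,0.1,0],"spin":0}]' >/dev/null;python3 ob.py
```

```text
T 26.2 [479.94 185.99  23.57] F [ 0.58 -0.31  0.64] M [-0.102 -0.223  0.021] ang 1.37 j6 12.3
T 26.4 [479.98 186.02  23.57] F [-7.34 -1.21  7.69] M [-0.245  1.316 -0.033] ang 1.39 j6 12.3
T 26.5 [480.25 186.05  23.57] F [-8.42 -0.88  8.97] M [-0.219  1.505 -0.061] ang 1.39 j6 12.3
T 26.6 [481.08 186.16  23.57] F [-8.34  0.05  8.7 ] M [-0.209  1.48  -0.002] ang 1.4 j6 12.3
T 26.7 [482.06 186.26  23.57] F [-8.53 -0.82  8.44] M [-0.185  1.475 -0.016] ang 1.4 j6 12.2
```

```bash

python3 -m handwheel '[{"xyz":[0,0.05,-0.15],"spin":0},{"xyz":[0,0.1,-0.1],"spin":0}]' >/dev/null;python3 ob.py
python3 -m handwheel '[{"xyz":[0,0.1,0],"spin":0}]' >/dev/null;python3 ob.py
python3 -m handwheel '[{"xyz":[0,0.1,0],"spin":0}]' >/dev/null;python3 ob.py
python3 -m handwheel '[{"xyz":[0,0.1,0],"spin":0}]' >/dev/null;python3 ob.py
python3 -m handwheel '[{"xyz":[0,-0.2,0],"spin":0},{"xyz":[0,0,0.05],"spin":0}]' >/dev/null;python3 ob.py
```

```text
T 26.9 [483.78 186.13  24.05] F [-4.39  0.82 -3.51] M [0.062 0.727 0.001] ang 1.41 j6 12.2
T 27.0 [485.47 186.1   24.09] F [-3.73  1.19 -3.47] M [0.012 0.842 0.048] ang 1.4 j6 12.2
T 27.1 [487.06 186.09  24.23] F [-5.37 -0.58 -4.13] M [0.    0.837 0.007] ang 1.39 j6 12.1
T 27.2 [488.42 186.09  24.48] F [-4.97  0.08 -4.29] M [0.009 0.994 0.029] ang 1.38 j6 12.1
T 27.4 [488.86 186.18  25.17] F [-0.43  0.56 -7.54] M [0.032 0.246 0.087] ang 1.36 j6 12.2
```

Drag, corrected for the vertical load, comes to about 5.4 to 5.9 N both ways, which is in band. I'll release gently and check.

```bash

python3 -m handwheel '[{"xyz":[0,0,0.2],"spin":0},{"xyz":[0,0,0],"spin":0},{"xyz":[0,0,0],"spin":0}]' >/dev/null;python3 ob.py
python3 -m handwheel '[{"xyz":[0,0,0],"spin":0},{"xyz":[0,0,0],"spin":0},{"xyz":[0,0,0],"spin":0},{"xyz":[0,0,0],"spin":0}]' 0.5 >/dev/null;python3 ob.py
python3 -m handwheel '[{"xyz":[0,0,-2],"spin":0},{"xyz":[0,0,-4],"spin":0},{"xyz":[0,0,-4],"spin":0},{"xyz":[0,0,-4],"spin":0},{"xyz":[0,0,-4],"spin":0},{"xyz":[0,-3,-3],"spin":0},{"xyz":[0,-3,0],"spin":0},{"xyz":[0,-3,0],"spin":0},{"xyz":[0,0,0],"spin":0}]' >/dev/null;python3 ob.py
python3 - <<'E'
from h import *
wsave('w9');save('scene','sc9');save('top','top9')
crop('sc9',260,170,360,245,8,'c15');crop('top9',200,140,300,215,8,'c16')
E
```

```text
T 27.7 [488.98 186.2   23.91] F [ 0.44 -0.71 -5.09] M [-0.122 -0.095 -0.054] ang 1.35 j6 12.2
T 28.1 [488.6  186.46  24.08] F [ 0.06 -0.01 -0.72] M [-0.047 -0.03  -0.02 ] ang 1.37 j6 12.2
T 29.0 [395.25 184.21 234.34] F [ 1.81 -0.41 -0.1 ] M [-0.003 -0.013 -0.037] ang 1.45 j6 14.7
```

View pics/c15.png

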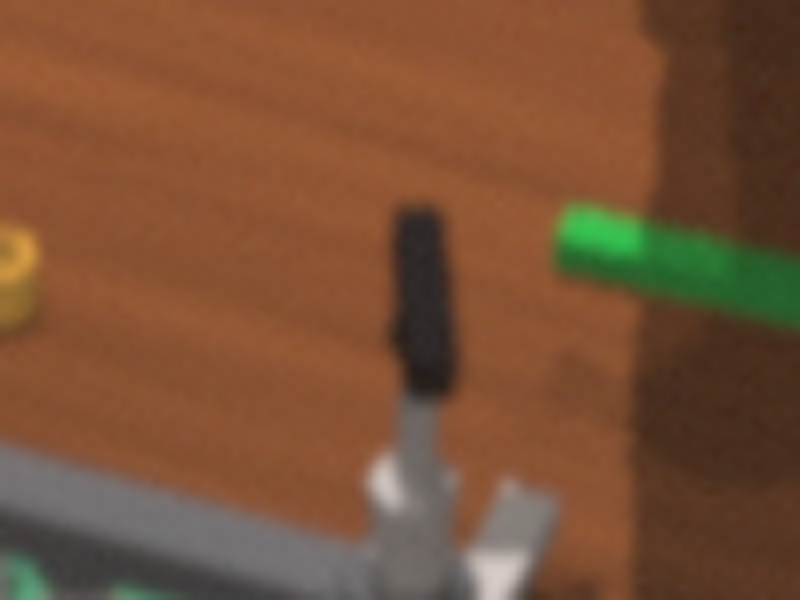

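View pics/w9.png

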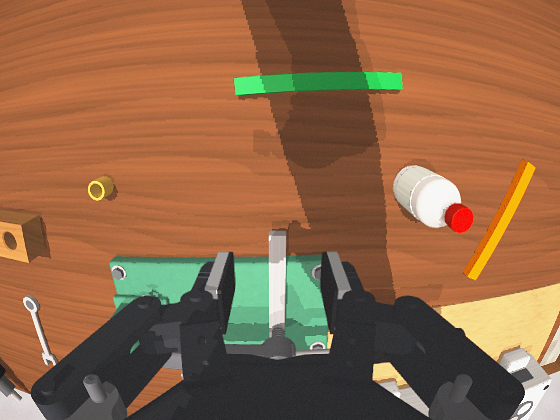

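View pics/top9.png

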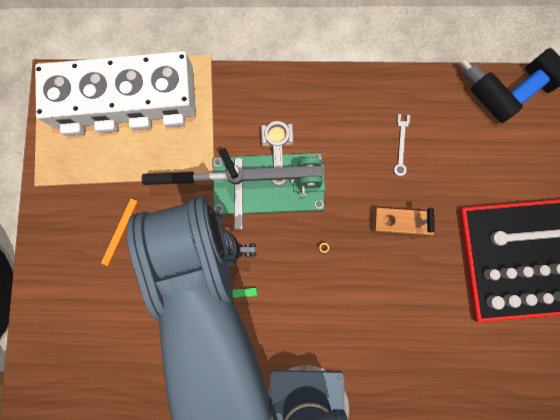

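```bash
python3 - <<'E'
from h import *
for u,v in [(226,153),(229,161),(232,170),(239,200),(239,222),(234,176)]: print(u,v,world('top','top9',u,v).round(1))
for u,v in [(312,200),(313,206),(312,214)]: print(world('scene','sc9',u,v).round(1))
crop('top9',205,140,265,200,10,'c17')
E
```

```text
226 153 [615.1 192.2 237.4]
229 161 [596.  184.5 241.8]
232 170 [576.4 177.6 239.7]
239 200 [539.7 182.4  37.9]
239 222 [480.8 180.8  39.4]
234 176 [564.3 173.6 233.5]
[581.8 183.1 240.7]
[600.6 193.4 240.7]
[623.3 200.5 237. ]
```

View pics/c17.png

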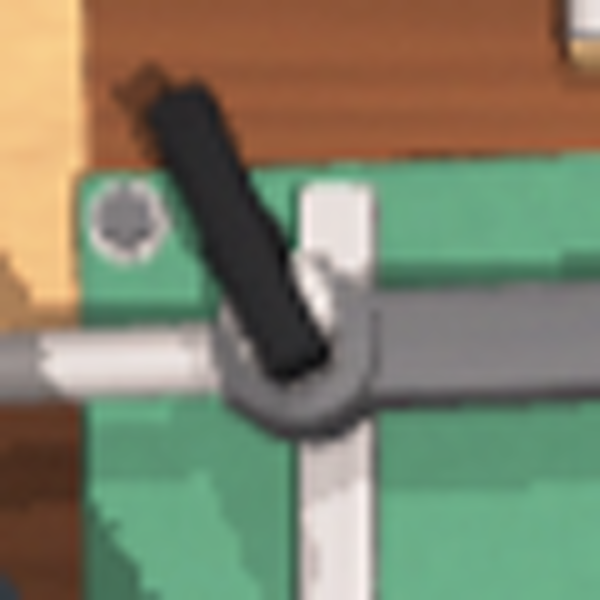

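The bar top is at about 239 mm, against 238 expected with the key fully down. The key stands upright and the robot is clear, so I'm handing in.

```bash
python3 -c "
from station import *
print(get_obs()['t']);print(close_job())"
```

```text
29.15
the job is handed in; nothing more can be done
None
```

The stop is set: I fitted the square key fully down over the stop screw's head, turned it clockwise about 106° in two stages, and handed in at 29.2 s. No verdict was reported.

- **First drag test:** after about 84° the block was still free, sliding at roughly 0.8 N with about 2 N of lift on it.
- **Final drag test:** after the last 22° and with the key released, the raw readings were about 3.5 to 5.4 N with some lift on the block, and 8.4 N with about 8.6 N of load on it. Allowing 0.35 times that load, all come to about 5.4 to 5.9 N both ways, inside the 3.5 to 8 N band. I never got a slide with no vertical load, so these figures are corrected ones.
- **Final check:** the key stands upright on the head, its bar top at about 239 mm against 238 expected fully down (the camera is good to about 2 mm). In the last pictures the bystanders looked undisturbed and the arm was clear.
- **What went less well:** the key leaned about 2° in the grip and I had to allow for it when fitting. My second grip on the block was about 6 mm higher than the first. Just before I let go, the block end was being lifted with up to 7.5 N; I eased that to about 5 N before opening the gripper.

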